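Ready the disc cutter for oiling

ROBOT

A 7-joint arm with a two-finger parallel gripper is mounted at the origin on the work surface. World frame = base frame: x ahead of the robot, y to its left, z up, the work surface at z = 0. Lengths are in m, angles in rad, forces in N, time in s.
With the tool pointing down it reaches from about 0.4 to 0.85 m from the base axis. Payload 10.4 kg.
Tool frame: the origin (TCP) lies at the very end of the fingers, on their centre line; the grasp point (between the pads) lies 19 mm behind it; z points along the fingers, y is the line along which they close (so a half turn about z gives the same grasp; the last joint's range is limited). The gripper opens to 85 mm and grips with 20 to 120 N. Pads are 22 mm wide; open, the fingers measure 114 mm over their backs; the gripper's body (76 mm by 85 mm) begins 54 mm behind the grasp point. The pads swing forward as they close: fully open they stand 13 mm farther back than shut.
Start: joints at [-1.331, 0.332, -0.065, 1.46, 0.022, 1.35, -0.088], TCP at [0.162, 0.604, 0.205] pointing down, gripper open.
Joint ranges: [-2.6, 2.6], [-0.5, 2.12], [-1.47, 1.34], [0.16, 2.42], [-1.27, 4.41], [0.06, 2.06], [-2.6, 2.6]. Speed limits (rad/s): [2.22, 2.22, 2.79, 2.79, 3.14, 3.14, 3.14].

INTERFACE

Orientations are given as a unit quaternion [x, y, z, w].
In Python, from workcell import manip, vision, order gives the robot as it stands. The module is installed in compiled form; this text tells all that it offers.
- The arm moves only by the tool move_arm, never from a script. Its argument "motion" is a list of rows, each a list of 3 entries, a list of its own where there are three numbers: the shift along the tool's x, y, z scaled (see below), then the turn, a rotation vector about the tool's x, y, z scaled (see below), then the opening, from -1 (shut) to 1 (fully open). In form: [[[dx, dy, dz], [wx, wy, wz], hand], ...]. A call has 1 to 12 rows; each row shifts and turns the commanded pose from where the row before left it, along the tool's axes as they then stand; what a row does not reach is not made up. The controller multiplies each number of a shift by 0.75 m and each number of a turn by pi/4 rad. A row lasts 1/10 s, in which the tool goes at most 50 mm and 8.59 degrees, less where a joint would pass 70% of its speed; a pose out of reach is approached as far as the arm can. A call with a number of a shift or a turn outside -1 to 1 is refused whole. A call with a gripper value outside its range is refused whole. The fingers move at their own pace and stop on an object; "newtons" is the grip in N (left out, the last holds). Time passes only in rows, so rows that do not move let the fingers close. It gives the time, the measured TCP pose, the force, the opening and the grip force at its end, in the units of the state.
- manip.get_obs(): the state, without advancing time (a new reading comes with each control period).
- vision.camera(name): name is "scene" or "top" or "wrist"; returns a dict with "pixels" (420x560x3 uint8, red, green, blue), "fx", "fy", "cx", "cy" (pixels), "k1" (the pictures are not rectified: a ray, as slopes to the right and down, at radius r is drawn at 1 + k1 r^2 times it, then the intrinsics apply), "R" (3x3) and "t" (3): a world point X has camera coordinates R X + t. Camera axes: x right, y down, z forward; pixel columns grow to the right and rows downward; lengths in m; the calibration is good to about 2 mm. A picture is of the moment at which its call begins. There is no depth.
- order.hand_in(): hands the job in; it is judged then, once.
The state is a dict: "clock": time; "joint_pos": joint angles; "joint_velocities": joint speeds; "tau": joint torques, N m; "position": TCP position; "ee_rot": TCP orientation; "ft_force": force on the tool from outside, world axes, zero at the start; "torque": the same for the moment, N m; "grip_width": opening from 0.0 (shut) to 1.0 (fully open); "grasp_force": force on a finger pad.
Only numpy, scipy, OpenCV 4.12 (cv2) and the standard library are available. Lean on these libraries where they do the work, as an engineer would, in place of code of your own. Each camera call takes 0.05 s, during which the arm holds its last target. There are 200 camera calls.

TASK

To get the disc cutter ready for oiling, first stand the small oil bottle upright on the flat soldering board, set down gently, wholly on the board and clear of the dish, and let go of it. Then take the headed punch by its head, draw it straight up by about 30 mm, so that its foot is clear of the sheet slot while its stem is still well inside the guide, and finish while holding it still and upright there. Do not pull it right out or force it against its bore, and leave the short punch and the other things on the bench as they are.

Things in the scene. Friction and masses are not known exactly. Their poses are not given: they have to be found in the camera images.
- oil_bottle: Loose amber glass oil bottle with paper label, 0.1 to 0.2 kg, standing on the bench: straight round body 44 mm in diameter from the base up to 70 mm, then a shoulder, and a black cap 22 mm in diameter, top at 98 mm. Origin at the centre of its underside, z up.
- board: White ceramic soldering board lying on the bench, fixed, 130 mm (its x) x 180 mm (its y) x 12 mm thick. Origin at the centre of its underside, so its top is 12 mm above the origin. The dish stands on its +y half; the -y half is free (its middle is at x 0, y -40 mm).
- dish: Loose low white ceramic dish, 60 mm across, 24 mm high, standing on the board at about x 0, y +50 mm in the board's frame. Stays where it is. Origin at the centre of its underside.
- cutter: Steel disc cutter fixed to the bench, 80 (its x) x 160 (its y) x 68 mm high. Origin: centre of its underside, z up. Die plate up to 20 mm, open sheet slot from 20 to 28, guide plate from 28 to 68. Two like vertical bores, 15 mm wide, floor 8 mm above the origin, at y +35 and -35 mm. One holds the headed punch, the other the short one; which is which varies.
- bore_a (a point): Centre of the mouth of the bore at y +35 mm, in the cutter's top face.
- bore_b (a point): Centre of the mouth of the bore at y -35 mm, in the cutter's top face.
- punch: The headed punch: loose steel rod, 0.18 to 0.36 kg, 140 mm long, stem 14 mm in diameter, its top 26 mm a cylindrical head of 28 mm diameter. Stands upright in a bore, foot on the bore floor, top 148 mm above the bench. Slides freely along the bore with 0.5 mm of play all round. Origin: centre of its foot, z towards the head.
- punch_head (a point): Middle of the punch's head, on its axis, 127 mm above its foot (135 mm above the bench at the start).
- short_punch: The short punch: loose plain steel rod without head, 14 mm in diameter, 100 mm long, standing in the other bore (top 108 mm above the bench). Stays there. Origin at the centre of its foot.
- pickle_jar: Loose glass jar with steel lid, 60 mm in diameter, 75 mm high, beyond the task's things. Bystander. Origin at the centre of its underside.
- beaker: Loose open steel beaker, 72 mm across, 85 mm high, beyond the task's things. Bystander. Origin at the centre of its underside.
- bench_block: Loose square steel bench block, 70 x 70 x 22 mm, on the robot's side. Bystander. Origin at the centre of its underside.
- pliers: Loose pliers with rubber-covered handles, about 140 mm long, 13 mm high, lying flat at the far side. Bystander. Origin near their middle, on the bench.
- brush: Loose flat brush with wooden handle, 200 mm long, 20 mm high, lying flat at the far side. Bystander. Origin at its middle, on the bench.
- chaser: Loose small hammer with wooden handle, 200 mm long, 26 mm high, lying flat on the robot's side. Bystander. Origin at its middle, on the bench.
There are look-alikes about, which are no part of the job. Several things have the shape of the oil_bottle; the one meant has the colours described above. Several things have the shape of the board; the one meant has the colours described above.

How it is judged:
On the way, in this order (a step that is already met when the one before it is completed fails the run):
1. the oil bottle stands upright on the board and has been let go, the punch still down (contact force between oil_bottle and board above 0.3 N and angle between oil_bottle's own z axis and vertical below 0.08 rad and contact force between the fingers and oil_bottle below 0.05 N and linear speed of oil_bottle below 0.03 m/s and z of punch in the frame of cutter below 0.015 m), for 0.3 s.
2. the headed punch is held, drawn up with its foot clear of the slot and still in the guide (contact force between the fingers and punch above 2 N and z of punch in the frame of cutter between 0.029 and 0.049 m), for 0.3 s.
At the end, for the whole second after the job is handed in: Headed punch held still in the fingers (over 2 N), lifted 21 to 41 mm, within 4 mm of its bore axis, upright within 0.06 rad, under 20 N on the cutter; oil bottle free, upright within 0.08 rad, its whole base on the board, clear of the dish; short punch down (all of step 2 and (horizontal distance between punch and bore_a below 0.004 m or horizontal distance between punch and bore_b below 0.004 m) and angle between punch's own z axis and vertical below 0.06 rad and linear speed of punch below 0.02 m/s and contact force between punch and cutter below 20 N and contact force between oil_bottle and board above 0.3 N and angle between oil_bottle's own z axis and vertical below 0.08 rad and contact force between oil_bottle and dish below 0.05 N and linear speed of oil_bottle below 0.03 m/s and x of oil_bottle in the frame of board between -0.046 and 0.046 m and y of oil_bottle in the frame of board between -0.071 and 0.071 m and z of short_punch in the frame of cutter below 0.012 m); the arm keeps its last pose, push and grip.
It fails at once if the punch is pulled out of its guide, or the short punch is lifted (z of punch in the frame of cutter above 0.062 m or z of short_punch in the frame of cutter above 0.018 m).
It fails at once if the punch is forced against its bore (60 N) (contact force between punch and cutter above 60 N).
It fails at once if the oil bottle is tipped over (angle between oil_bottle's own z axis and vertical above 0.6 rad).
It fails at once if the oil bottle is dropped (moves faster than 0.5 m/s out of the fingers) (linear speed of oil_bottle above 0.5 m/s and contact force between the fingers and oil_bottle below 0.05 N).
It fails at once if a bystander is disturbed (moved more than 25 mm) (distance of any of dish, pickle_jar, beaker, bench_block, pliers, brush, chaser from where it was at the start of the episode above 0.025 m).
It also fails if it takes over 51 s, if anything falls off the work surface, if the arm or the gripper's body presses on something with over 40 N, if the wrist force passes 120 N, or if a joint passes its speed limit or range.

## Working session

There is one attempt and no reset: what is moved stays moved. The work goes in short steps, Python scripts to look and compute and a tool call to move; the robot and the scene stay as the last step left them, time stands still between calls to the robot, and variables do not carry over. Pictures are saved under pics/ and viewed, at most 10 in all, crops included, and the job is handed in when it is done.

Besides the shell and the picture viewer there is one more tool, called after "Call:" as name(argument=value, ...), one argument or row to a line, values as JSON. move_arm: Moves the arm, as the interface text tells. Its arguments: {"type":"object","properties":{"motion":{"type":"array"},"newtons":{"type":"number"}},"required":["motion"]}

```bash
mkdir -p pics; python3 - <<'E'
from workcell import manip, vision, order
import cv2, pickle
print(manip.get_obs())
d={}
for n in ("scene","top","wrist"):
    c=vision.camera(n); d[n]=c
    cv2.imwrite(f"pics/{n}0.png",cv2.resize(c["pixels"][:,:,::-1],(800,600),interpolation=cv2.INTER_CUBIC))
    print(n,c["fx"],c["fy"],c["cx"],c["cy"],c["k1"],c["R"],c["t"])
pickle.dump(d,open("v0.pkl","wb"))
E
```

```text
{'clock': 0.0, 'joint_pos': array([-1.33062257,  0.33285156, -0.06467221,  1.46093675,  0.02160139,
        1.34990837, -0.08851224]), 'joint_velocities': array([ 4.36804759e-05, -2.88160000e-04, -4.59770094e-04, -2.23243696e-04,
        1.59475371e-03,  1.45377185e-03, -5.45948389e-04]), 'tau': array([ 1.46552502e-04, -6.25436568e+01,  4.90647659e-02, -3.91615856e+01,
        1.62422756e-02,  9.95560287e-03, -4.06132472e-05]), 'position': array([0.16226667, 0.60314046, 0.20393075]), 'ee_rot': array([ 1.31017739e-01,  9.91379774e-01, -7.02279619e-04, -5.41669481e-05]), 'ft_force': array([0.28402424, 0.83512701, 0.96470974]), 'torque': array([-0.0111426 , -0.03728839, -0.02653095]), 'grasp_force': 0.0, 'grip_width': 1.0036421549394956}
scene 495.5503088153221 495.5503088153221 287.7753491085067 205.68955616786045 0.02160631203564626 [[-0.84930568  0.52760832  0.0175876 ]
 [ 0.38585051  0.643162   -0.66140912]
 [-0.36027663 -0.55495234 -0.74981908]] [ 0.44225654 -0.08739633  1.59053682]
top 400.84975800193627 400.84975800193627 271.81740267366274 201.5181328585686 -0.08101624827419199 [[ 0.00435429 -0.99987028  0.01550696]
 [-0.98508204 -0.00695657 -0.17194469]
 [ 0.17203026 -0.01452693 -0.98498455]] [-0.06345082  0.50066418  1.26824254]
wrist 290.0073339710246 290.0073339710246 279.0608084302852 208.89083212652855 -0.009890806782081154 [[ 0.25880934  0.96592592 -0.00220008]
 [ 0.9189603  -0.24552253  0.30859465]
 [ 0.2975394  -0.08188896 -0.9511911 ]] [-0.62428496 -0.04000456  0.38103193]
```

View pics/scene0.png

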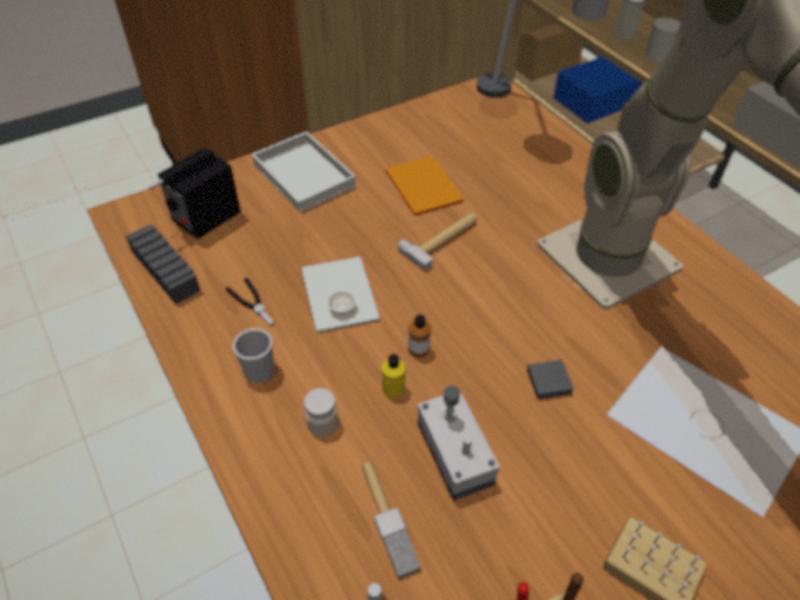

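View pics/top0.png

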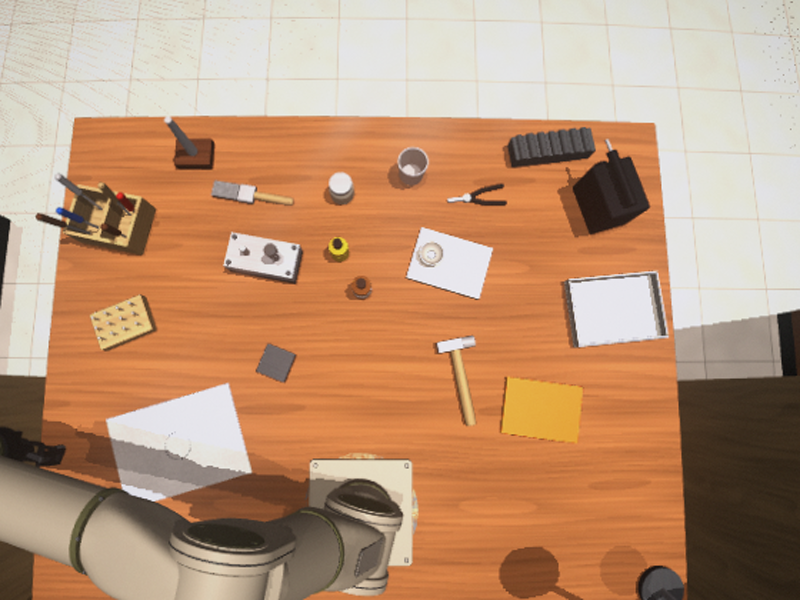

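The scene shows the amber bottle at (419,337), with the yellow look-alike at (394,376). The white board with the dish is at (340,293). Its look-alikes are the orange plate at (424,184), the white tray at (303,170) and the paper sheet at (705,425). The cutter is at (457,445), with the headed punch at (452,400). In the top view the bottle is at (360,287), the board at (450,263) and the cutter at (262,257). I choose the amber, labelled bottle and the white board that carries the dish, and check both in close crops.

```bash
cat > h.py <<'E'
import numpy as np, cv2, pickle
from scipy.optimize import least_squares
def proj(c,X):
    X=np.atleast_2d(X)@c["R"].T+c["t"]; s=X[:,:2]/X[:,2:]; r2=(s**2).sum(1,keepdims=True)
    return s*(1+c["k1"]*r2)*[c["fx"],c["fy"]]+[c["cx"],c["cy"]]
def ray(c,px):
    q=(np.array(px,float)-[c["cx"],c["cy"]])/[c["fx"],c["fy"]]; s=q.copy()
    for _ in range(20): s=q/(1+c["k1"]*(s@s))
    o=-c["R"].T@c["t"]; d=c["R"].T@np.r_[s,1]; return o,d/np.linalg.norm(d)
def onz(c,px,z):
    o,d=ray(c,px); return o+d*(z-o[2])/d[2]
def tri(*obs):
    A=np.zeros((3,3));b=np.zeros(3);R=[ray(*x) for x in obs]
    for o,d in R: P=np.eye(3)-np.outer(d,d);A+=P;b+=P@o
    X=np.linalg.solve(A,b); return X,[1000*np.linalg.norm((np.eye(3)-np.outer(d,d))@(X-o)) for o,d in R]
def crop(c,name,x,y,w,h,k):
    im=cv2.resize(c["pixels"][y:y+h,x:x+w,::-1],None,fx=k,fy=k,interpolation=cv2.INTER_CUBIC)
    for i in range(0,w,10): cv2.line(im,(i*k,0),(i*k,12 if i%50 else 25),(0,255,0),1)
    for i in range(0,h,10): cv2.line(im,(0,i*k),(12 if i%50 else 25,i*k),(0,255,0),1)
    cv2.imwrite(f"pics/{name}.png",im)
E
python3 - <<'E'
from h import *
d=pickle.load(open("v0.pkl","rb"))
crop(d["scene"],"s1",205,175,155,175,3.4 and 3)if 0 else crop(d["scene"],"s1",200,170,160,180,3)
crop(d["top"],"t1",150,150,200,75,4)
E
```

```text
(no output)
```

View pics/s1.png

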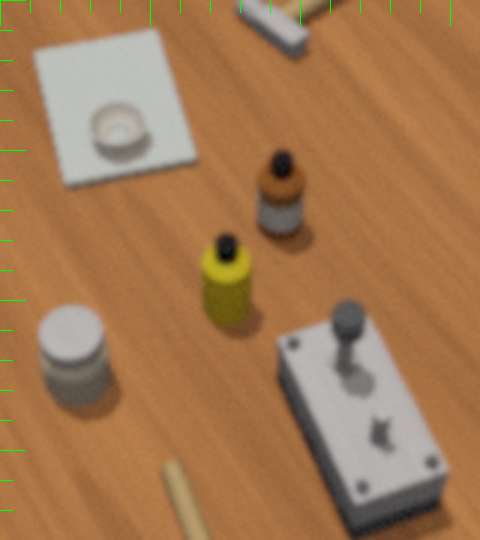

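View pics/t1.png

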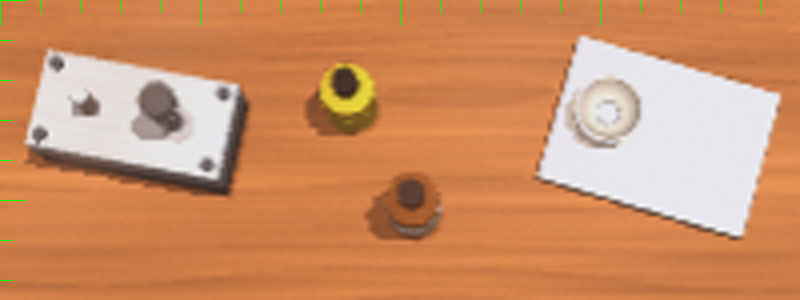

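The scene crop shows the amber bottle with its grey paper label, cap top at (283,156), and the white board with the dish; the headed punch's head is at (348,311). In the top crop the cap is at (411,188), the head top at (157,97), and the board corners at (580,37), (780,95), (743,237) and (537,180).

```bash
python3 - <<'E'
from h import *
np.set_printoptions(precision=4,suppress=True)
d=pickle.load(open("v0.pkl","rb")); S,T=d["scene"],d["top"]
s=lambda u,v:(S,(200+u/3-.3,170+v/3-.3)); t=lambda u,v:(T,(150+u/4-.4,150+v/4-.4))
P=dict(cap=(s(283,156),t(411,188)),head=(s(348,310),t(157,97)),dish=(s(118,124),t(608,108)),
 bA=(s(35,50),t(780,95)),bB=(s(157,29),t(743,237)),bC=(s(197,160),t(537,180)),bD=(s(66,185),t(580,37)),
 c1=(s(278,340),t(241,87)),c2=(s(365,312),t(222,180)),c3=(s(446,468),t(27,145)),c4=(s(356,500),t(48,50)))
for k,o in P.items(): print(k,*tri(*o))
for k,z in dict(cap=.098,head=.148).items(): print(k,onz(*P[k][0],z),onz(*P[k][1],z))
for k in("bA","bB","bC","bD"): print(k,onz(*P[k][0],.012),onz(*P[k][1],.012))
for k in("c1","c2","c3","c4"): print(k,onz(*P[k][0],.068),onz(*P[k][1],.068))
E
```

```text
cap [0.5056 0.0021 0.1001] [np.float64(1.1131203717031835), np.float64(1.1131203717031959)]
head [0.5669 0.1942 0.1476] [np.float64(0.12349965719132326), np.float64(0.12349965719157563)]
dish [ 0.5887 -0.1603  0.0318] [np.float64(0.25699618984244704), np.float64(0.2569961898426261)]
bA [ 0.6067 -0.3098  0.0108] [np.float64(0.4219010014352473), np.float64(0.4219010014352523)]
bB [ 0.4833 -0.2749  0.0082] [np.float64(0.4690109328149641), np.float64(0.46901093281479594)]
bC [ 0.5333 -0.1026  0.0019] [np.float64(1.0290853193626381), np.float64(1.0290853193624605)]
bD [ 0.6579 -0.1392  0.0044] [np.float64(0.3445875064469494), np.float64(0.34458750644676567)]
c1 [0.5971 0.143  0.0602] [np.float64(0.0715627652482854), np.float64(0.07156276524818773)]
c2 [0.5189 0.1567 0.0594] [np.float64(0.9073362180498156), np.float64(0.9073362180500041)]
c3 [0.5474 0.3143 0.0646] [np.float64(1.4122852100224628), np.float64(1.412285210022553)]
c4 [0.6254 0.301  0.0689] [np.float64(0.43890182634572433), np.float64(0.43890182634600455)]
cap [0.5038 0.0015 0.098 ] [0.5068 0.0014 0.098 ]
head [0.5671 0.1944 0.148 ] [0.5667 0.1942 0.148 ]
bA [ 0.6073 -0.3091  0.012 ] [ 0.606  -0.3093  0.012 ]
bB [ 0.4847 -0.2712  0.012 ] [ 0.4831 -0.2746  0.012 ]
bC [ 0.538  -0.0961  0.012 ] [ 0.5305 -0.1015  0.012 ]
bD [ 0.6604 -0.1338  0.012 ] [ 0.6555 -0.1385  0.012 ]
c1 [0.6    0.1471 0.068 ] [0.5951 0.1419 0.068 ]
c2 [0.522  0.1618 0.068 ] [0.5179 0.1548 0.068 ]
c3 [0.5499 0.3146 0.068 ] [0.5457 0.3144 0.068 ]
c4 [0.6254 0.3004 0.068 ] [0.6254 0.3016 0.068 ]
```

Call:
move_arm(
  motion=[
    [[0,0,0],[0,0,0.1],1],
    [[0,0,0],[0,0,0.185],1],
    [[0,0,0],[0,0,0.185],1],
    [[0,0,0],[0,0,0.185],1],
    [[0,0,0],[0,0,0.185],1],
    [[0,0,0],[0,0,0.185],1],
    [[0,0,0],[0,0,0.185],1],
    [[0,0,0],[0,0,0.185],1],
    [[0,0,0],[0,0,0.185],1],
    [[0,0,0],[0,0,0.185],1],
    [[0,0,0],[0,0,0.185],1],
    [[0,0,0],[0,0,0.083],1],
  ],
)

```text
clock: 1.35
position: [0.1623, 0.6034, 0.2044]
ee_rot: [0.803, 0.596, -0.0, 0.0]
ft_force: [-0.8, -0.6, -0.4]
grip_width: 1.0
grasp_force: 0.0
```

```bash
cat > to.py <<'E'
# python3 to.py x y z : shift in tool axes (move units) from the measured pose
import sys, numpy as np
from scipy.spatial.transform import Rotation as Ro
from workcell import manip
np.set_printoptions(precision=4,suppress=True)
o=manip.get_obs(); R=Ro.from_quat(o["ee_rot"]).as_matrix()
print(o["clock"],"pos",o["position"],"y ang",np.degrees(np.arctan2(R[1,1],R[0,1])),"z",R[:,2],"F",o["ft_force"],"w",o["grip_width"],"g",o["grasp_force"])
a=list(map(float,sys.argv[1:]))
for i in range(0,len(a),3): print("units",R.T@(np.array(a[i:i+3])-o["position"])/.75)
E
python3 to.py .505 .0015 .2
```

```text
1.35 pos [0.1623 0.6034 0.2044] y ang -16.85981722348349 z [-0.     -0.0006 -1.    ] F [-0.762  -0.6275 -0.4038] w 1.0004767984670078 g 0.0
units [-0.6355  0.6701  0.0063]
```

Call:
move_arm(
  motion=[
    [[-0.015,0.015,0],[0,0,0],1],
    [[-0.03,0.032,0],[0,0,0],1],
    [[-0.03,0.032,0],[0,0,0],1],
    [[-0.03,0.032,0],[0,0,0],1],
    [[-0.03,0.032,0],[0,0,0],1],
    [[-0.03,0.032,0],[0,0,0],1],
    [[-0.03,0.032,0],[0,0,0],1],
    [[-0.03,0.032,0],[0,0,0],1],
    [[-0.03,0.032,0],[0,0,0],1],
    [[-0.03,0.032,0],[0,0,0],1],
    [[-0.03,0.032,0],[0,0,0],1],
    [[-0.02,0.02,0],[0,0,0],1],
  ],
)

```text
clock: 2.55
position: [0.3471, 0.2847, 0.2047]
ee_rot: [0.802, 0.597, -0.0, -0.0]
ft_force: [-0.8, -0.2, -0.4]
grip_width: 0.998
grasp_force: 0.0
```

```bash
python3 to.py .505 .0015 .2
```

```text
2.55 pos [0.3471 0.2847 0.2047] y ang -16.669585693928525 z [-0.0001  0.0001 -1.    ] F [-0.7808 -0.2185 -0.366 ] w 0.9981384083545163 g 0.0
units [-0.3013  0.3099  0.0062]
```

Call:
move_arm(
  motion=[
    [[-0.02,0.02,0],[0,0,0],1],
    [[-0.03,0.03,0],[0,0,0],1],
    [[-0.03,0.03,0],[0,0,0],1],
    [[-0.03,0.03,0],[0,0,0],1],
    [[-0.03,0.03,0],[0,0,0],1],
    [[-0.03,0.03,0],[0,0,0],1],
    [[-0.03,0.03,0],[0,0,0],1],
    [[-0.03,0.03,0],[0,0,0],1],
    [[-0.03,0.03,0],[0,0,0],1],
    [[-0.03,0.03,0],[0,0,0],1],
    [[-0.011,0.02,0],[0,0,0],1],
    [[0,0,0],[0,0,0],1],
  ],
)

```text
clock: 3.75
position: [0.5054, 0.0021, 0.2046]
ee_rot: [0.803, 0.597, -0.0, 0.001]
ft_force: [0.3, -0.3, -0.3]
grip_width: 1.0
grasp_force: 0.0
```

```bash
python3 - <<'E'
from h import *
from workcell import vision
c=vision.camera("wrist"); pickle.dump(c,open("w1.pkl","wb"))
print(-c["R"].T@c["t"], proj(c,[[.505,.0015,.098],[.505,.0015,.07],[.505,.0015,0],[.567,.194,.148]]))
im=cv2.resize(c["pixels"][:,:,::-1],(800,600),interpolation=cv2.INTER_CUBIC);cv2.imwrite("pics/w1.png",im)
E
python3 to.py .505 .0015 .036
```

```text
[0.52736499 0.07859035 0.37392831] [[279.78131703 199.26597684]
 [279.72031113 192.03502766]
 [279.60513356 178.38636712]
 [286.89381035 -93.10020141]]
3.8 pos [0.5047 0.0035 0.2044] y ang -16.659419135093874 z [-0.0005 -0.0008 -1.    ] F [-0.5586  1.134   0.4258] w 1.001346188457835 g 0.0
units [-0.0023  0.0013  0.2246]
```

View pics/w1.png

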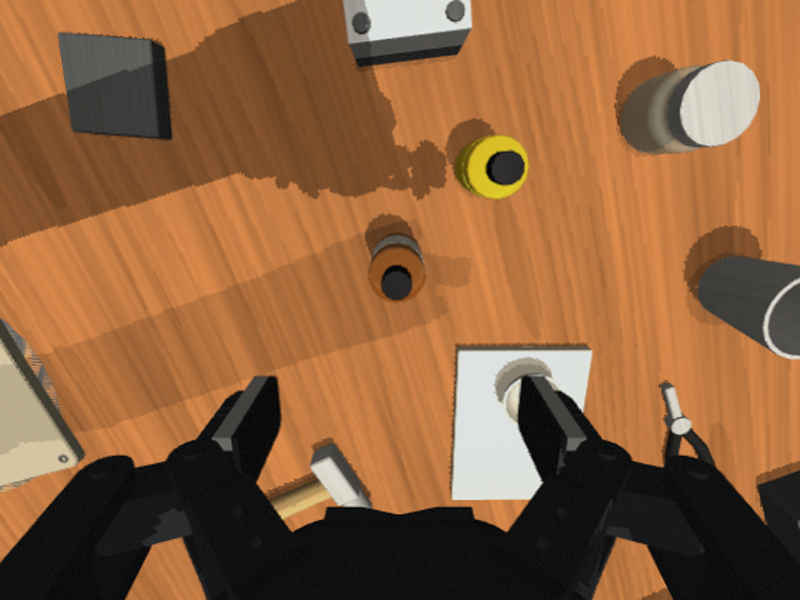

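Wrist view: the cap centre is at (397,284), against a predicted (400,285), so the bottle estimate holds within 2 mm. The yellow look-alike is at (495,167), well away from the fingers. Descending.

Call:
move_arm(
  motion=[
    [[-0.002,0,0.02],[0,0,0],1],
    [[0,0,0.028],[0,0,0],1],
    [[0,0,0.028],[0,0,0],1],
    [[0,0,0.028],[0,0,0],1],
    [[0,0,0.028],[0,0,0],1],
    [[0,0,0.028],[0,0,0],1],
    [[0,0,0.025],[0,0,0],1],
    [[0,0,0.02],[0,0,0],1],
    [[0,0,0.012],[0,0,0],1],
    [[0,0,0.007],[0,0,0],1],
    [[0,0,0],[0,0,0],1],
    [[0,0,0],[0,0,0],1],
  ],
)

```text
clock: 5.0
position: [0.5045, 0.0031, 0.0372]
ee_rot: [0.801, 0.598, 0.0, 0.0]
ft_force: [0.8, -0.9, 0.5]
grip_width: 0.998
grasp_force: 0.0
```

```bash
python3 to.py .504 .0015 .036
```

```text
5.0 pos [0.5045 0.0031 0.0372] y ang -16.528988297899165 z [ 0.0006  0.0004 -1.    ] F [ 0.7874 -0.9015  0.4897] w 0.9978311447170061 g 0.0
units [-0.0023 -0.0001  0.0016]
```

Close on the bottle at about 35 N.

Call:
move_arm(
  motion=[
    [[0,0,0],[0,0,0],0.6],
    [[0,0,0],[0,0,0],0.3],
    [[0,0,0],[0,0,0],0.1],
    [[0,0,0],[0,0,0],0],
    [[0,0,0],[0,0,0],-0.1],
    [[0,0,0],[0,0,0],-0.3],
    [[0,0,0],[0,0,0],-0.5],
    [[0,0,0],[0,0,0],-0.5],
    [[0,0,0],[0,0,0],-0.5],
    [[0,0,0],[0,0,0],-0.5],
  ],
  newtons=35,
)

```text
clock: 6.0
position: [0.5045, 0.003, 0.0373]
ee_rot: [0.801, 0.598, 0.0, -0.0]
ft_force: [-3.2, 0.8, 8.8]
grip_width: 0.487
grasp_force: 34.2
```

Call:
move_arm(
  motion=[
    [[0,0,-0.005],[0,0,0],-0.5],
    [[0,0,-0.012],[0,0,0],-0.5],
    [[0,0,-0.02],[0,0,0],-0.5],
    [[0,0,-0.02],[0,0,0],-0.5],
    [[0,0,-0.02],[0,0,0],-0.5],
    [[0,0,-0.02],[0,0,0],-0.5],
    [[0,0,-0.01],[0,0,0],-0.5],
    [[0,0,0],[0,0,0],-0.5],
    [[0,0,0],[0,0,0],-0.5],
  ],
)

```text
clock: 6.9
position: [0.504, 0.003, 0.1166]
ee_rot: [0.801, 0.598, -0.0, -0.0]
ft_force: [0.2, 0.3, -1.7]
grip_width: 0.479
grasp_force: 35.7
```

```bash
python3 to.py .558 -.246 .117; python3 - <<'E'
from h import *
from workcell import vision
ims=[vision.camera(n)["pixels"] for n in("wrist","scene")]
cv2.imwrite("pics/w2.png",cv2.resize(np.hstack([ims[0],np.vstack([ims[1][150:290,180:380]]*3)])[:,:,::-1],(800,442)))
E
```

```text
6.9 pos [0.504  0.003  0.1166] y ang -16.53266117334291 z [-0.0003  0.0002 -1.    ] F [ 0.2103  0.298  -1.6843] w 0.47878751472920167 g 35.71224097162485
units [-0.2978  0.1635 -0.0007]
```

View pics/w2.png

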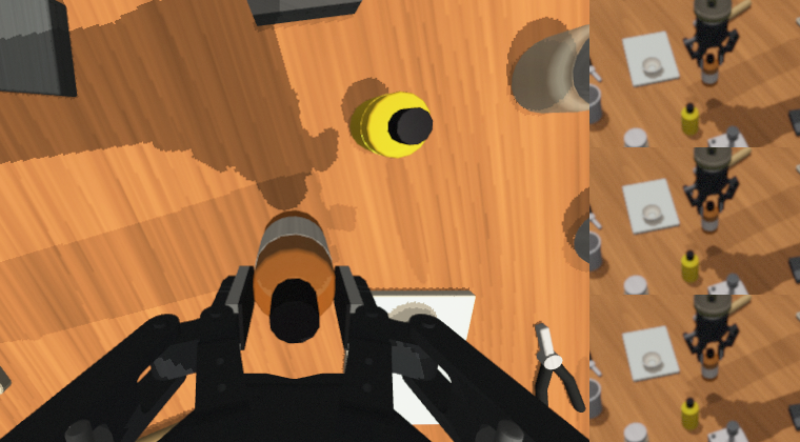

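The wrist view shows the amber bottle held upright between the pads, with its cap at (295,310) and label visible. Carrying it over the board.

Call:
move_arm(
  motion=[
    [[-0.014,0.0075,0],[0,0,0],-0.5],
    [[-0.027,0.015,0],[0,0,0],-0.5],
    [[-0.032,0.018,0],[0,0,0],-0.5],
    [[-0.035,0.019,0],[0,0,0],-0.5],
    [[-0.035,0.019,0],[0,0,0],-0.5],
    [[-0.035,0.019,0],[0,0,0],-0.5],
    [[-0.035,0.019,0],[0,0,0],-0.5],
    [[-0.032,0.018,0],[0,0,0],-0.5],
    [[-0.027,0.015,0],[0,0,0],-0.5],
    [[-0.018,0.01,0],[0,0,0],-0.5],
    [[-0.008,0.004,0],[0,0,0],-0.5],
    [[0,0,0],[0,0,0],-0.5],
  ],
)

```text
clock: 8.2
position: [0.5576, -0.247, 0.1162]
ee_rot: [0.802, 0.597, -0.001, -0.0]
ft_force: [0.1, 0.2, -1.7]
grip_width: 0.48
grasp_force: 35.8
```

```bash
python3 to.py .558 -.246 .054; python3 - <<'E'
from h import *
from workcell import vision
c=vision.camera("top"); crop(c,"t2",250,140,120,90,6); pickle.dump(c,open("t2.pkl","wb"))
E
```

```text
8.2 pos [ 0.5576 -0.247   0.1162] y ang -16.6200889232887 z [-0.0012 -0.0003 -1.    ] F [ 0.083   0.2345 -1.6738] w 0.4795786389134213 g 35.756881311535835
units [0.0015 0.0002 0.083 ]
```

View pics/t2.png

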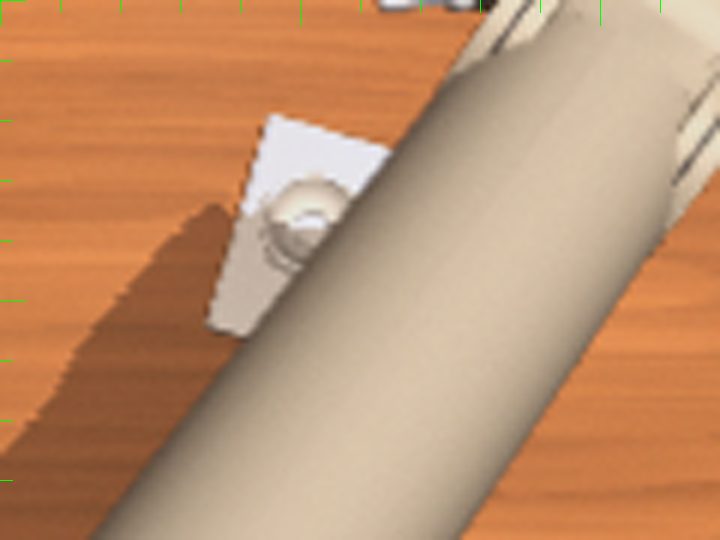

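The top view shows the board and dish in place, with the dish at crop (310,215); the arm hides the bottle itself. Lowering to just above the board.

Call:
move_arm(
  motion=[
    [[0,0,0.008],[0,0,0],-0.5],
    [[0,0,0.016],[0,0,0],-0.5],
    [[0,0,0.018],[0,0,0],-0.5],
    [[0,0,0.016],[0,0,0],-0.5],
    [[0,0,0.012],[0,0,0],-0.5],
    [[0,0,0.007],[0,0,0],-0.5],
    [[0,0,0.004],[0,0,0],-0.5],
    [[0,0,0.002],[0,0,0],-0.5],
    [[0,0,0.001],[0,0,0],-0.5],
    [[0,0,0],[0,0,0],-0.5],
  ],
)

```text
clock: 9.25
position: [0.5583, -0.2464, 0.0542]
ee_rot: [0.801, 0.598, 0.0, 0.0]
ft_force: [-0.1, -0.7, -1.5]
grip_width: 0.482
grasp_force: 35.8
```

Call:
move_arm(
  motion=[
    [[0,0,0.001],[0,0,0],-0.5],
    [[0,0,0.001],[0,0,0],-0.5],
    [[0,0,0.001],[0,0,0],-0.5],
  ],
)

```text
clock: 9.55
position: [0.5582, -0.2463, 0.0517]
ee_rot: [0.801, 0.598, 0.0, 0.0]
ft_force: [0.5, 0.4, -1.5]
grip_width: 0.482
grasp_force: 35.8
```

Call:
move_arm(
  motion=[
    [[0,0,0.001],[0,0,0],-0.5],
    [[0,0,0.001],[0,0,0],-0.5],
    [[0,0,0.0005],[0,0,0],-0.5],
  ],
)

```text
clock: 9.85
position: [0.5581, -0.2463, 0.0497]
ee_rot: [0.801, 0.598, -0.0, -0.0]
ft_force: [0.2, 1.4, -2.3]
grip_width: 0.484
grasp_force: 35.8
```

Call:
move_arm(
  motion=[
    [[0,0,0.0007],[0,0,0],-0.5],
    [[0,0,0.0005],[0,0,0],-0.5],
    [[0,0,0],[0,0,0],-0.5],
  ],
)

```text
clock: 10.15
position: [0.5582, -0.2464, 0.0495]
ee_rot: [0.802, 0.598, 0.0, -0.0]
ft_force: [-2.8, 1.2, 5.3]
grip_width: 0.481
grasp_force: 36.5
```

Fz has gone to +5.3 N at z = 0.0495 m, as expected for a 12 mm board, so the bottle is down. Opening gradually.

Call:
move_arm(
  motion=[
    [[0,0,0],[0,0,0],-0.03],
    [[0,0,0],[0,0,0],0],
    [[0,0,0],[0,0,0],0.05],
    [[0,0,0],[0,0,0],0.15],
    [[0,0,0],[0,0,0],0.3],
    [[0,0,0],[0,0,0],0.5],
    [[0,0,0],[0,0,0],0.8],
    [[0,0,0],[0,0,0],0.8],
    [[0,0,0],[0,0,0],0.8],
  ],
  newtons=20,
)

```text
clock: 11.05
position: [0.5582, -0.2463, 0.0489]
ee_rot: [0.801, 0.598, 0.0, -0.0]
ft_force: [-0.3, 0.2, 0.4]
grip_width: 0.903
grasp_force: 0.0
```

```bash
python3 to.py .558 -.246 .2; python3 - <<'E'
from h import *
from workcell import vision
c=vision.camera("wrist");s=vision.camera("scene")
a=cv2.resize(c["pixels"][:,:,::-1],(480,360)); b=cv2.resize(s["pixels"][160:270,200:320,::-1],(320,293))
o=np.zeros((360,800,3),np.uint8);o[:,:480]=a;o[:293,480:]=b;cv2.imwrite("pics/w3.png",o)
E
```

```text
11.05 pos [ 0.5582 -0.2463  0.0489] y ang -16.539360344942423 z [-0.      0.0001 -1.    ] F [-0.2917  0.1962  0.4005] w 0.9026710291659277 g 0.0
units [ 0.0003 -0.0003 -0.2015]
```

View pics/w3.png

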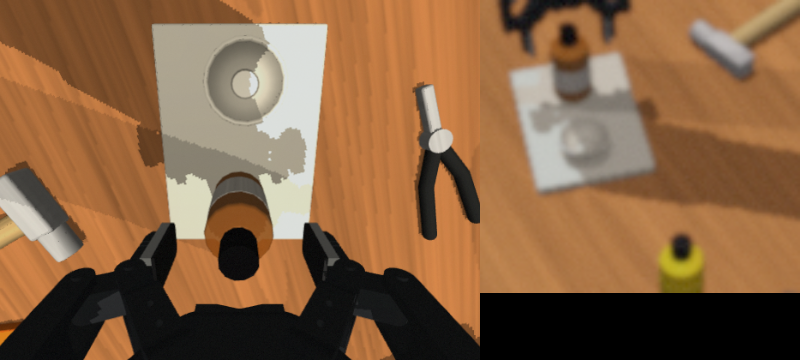

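The bottle stands upright on the free half of the board, at wrist (238,210) between open pads, well clear of the dish at (245,80). Raising and retreating.

Call:
move_arm(
  motion=[
    [[0,0,-0.008],[0,0,0],0.8],
    [[0,0,-0.015],[0,0,0],0.8],
    [[0,0,-0.025],[0,0,0],0.8],
    [[0,0,-0.03],[0,0,0],0.8],
    [[0,0,-0.03],[0,0,0],0.8],
    [[0,0,-0.03],[0,0,0],0.8],
    [[0,0,-0.03],[0,0,0],0.8],
    [[0,0,-0.03],[0,0,0],0.8],
    [[0,0,-0.02],[0,0,0],0.8],
    [[0,0,-0.008],[0,0,0],0.8],
  ],
)

```text
clock: 12.15
position: [0.5586, -0.2468, 0.2204]
ee_rot: [0.802, 0.598, 0.001, 0.001]
ft_force: [-0.6, -1.0, -0.4]
grip_width: 0.897
grasp_force: 0.0
```

```bash
python3 to.py .567 .1943 .22 .545 .118 .22; python3 - <<'E'
from h import *
p=pickle.load(open("w1.pkl","rb"))
print("bore axis est from cutter corners")
E
```

```text
12.15 pos [ 0.5586 -0.2468  0.2204] y ang -16.55403656136372 z [ 0.0024 -0.0004 -1.    ] F [-0.635  -0.9773 -0.3614] w 0.8966358291148883 g 0.0
units [ 0.5669 -0.1568  0.0003]
units [ 0.461  -0.1559  0.0003]
bore axis est from cutter corners
```

Call:
move_arm(
  motion=[
    [[0.02,-0.007,0],[0,0,0],0.8],
    [[0.035,-0.012,0],[0,0,0],0.8],
    [[0.045,-0.015,0],[0,0,0],0.8],
    [[0.045,-0.015,0],[0,0,0],0.8],
    [[0.045,-0.015,0],[0,0,0],0.8],
    [[0.045,-0.015,0],[0,0,0],0.8],
    [[0.045,-0.015,0],[0,0,0],0.8],
    [[0.045,-0.015,0],[0,0,0],0.8],
    [[0.045,-0.015,0],[0,0,0],0.8],
    [[0.045,-0.015,0],[0,0,0],0.8],
    [[0.035,-0.012,0],[0,0,0],0.8],
    [[0.011,-0.005,0],[0,0,0],0.8],
  ],
)

```text
clock: 13.35
position: [0.5436, 0.1221, 0.2176]
ee_rot: [0.8, 0.6, -0.001, -0.0]
ft_force: [0.1, 0.8, 0.1]
grip_width: 0.901
grasp_force: 0.0
```

Call:
move_arm(
  motion=[
    [[0,0,0],[0,0,0],0.3],
    [[0,0,0],[0,0,0],0.3],
    [[0,0,0],[0,0,0],0.3],
  ],
)

```text
clock: 13.65
position: [0.5446, 0.1165, 0.2185]
ee_rot: [0.802, 0.597, -0.0, 0.0]
ft_force: [0.2, 0.0, 0.7]
grip_width: 0.652
grasp_force: 0.0
```

```bash
python3 - <<'E'
from h import *
from workcell import vision
c=vision.camera("wrist");pickle.dump(c,open("w4.pkl","wb"))
q=proj(c,[[.567,.1943,.148]])[0];print(q, -c["R"].T@c["t"])
x,y=(q-[65,50]).astype(int);x=max(x,0);y=max(y,0);print(x,y)
crop(c,"w4",x,y,130,100,6)
E
python3 to.py .567 .1943 .22
```

```text
[279.18617432 112.37711651] [0.56657055 0.19286601 0.3878675 ]
214 62
13.7 pos [0.5446 0.1167 0.2185] y ang -16.68393592458103 z [ 0.0001 -0.0001 -1.    ] F [0.0831 0.0992 0.635 ] w 0.6504827375348127 g 0.0
units [ 0.1077 -0.0011 -0.002 ]
```

View pics/w4.png

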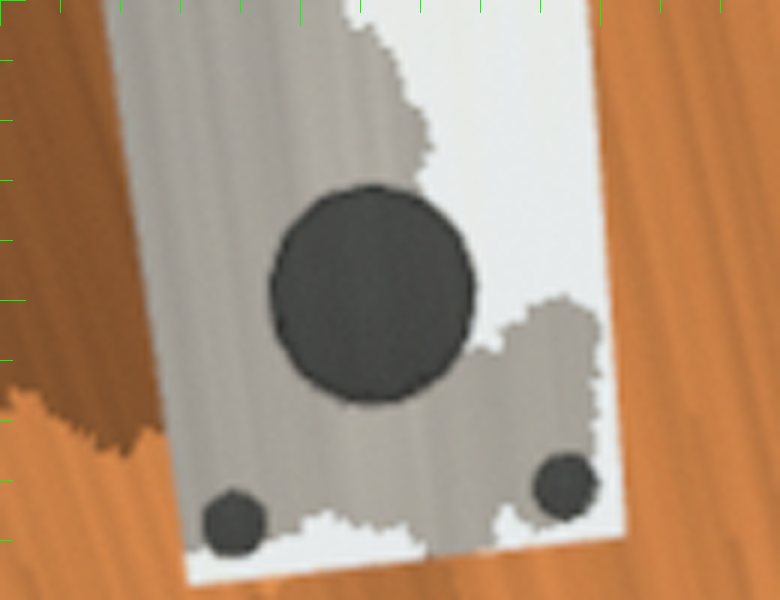

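The crop shows the dark head disc centred at (373,294), which is native (275.8,110.7), 34 px wide. At that scale its top is at z ≈ 0.15 m, as expected.

```bash
python3 - <<'E'
from h import *
c=pickle.load(open("w4.pkl","rb"));d=pickle.load(open("v0.pkl","rb"))
w=(c,(275.8,110.7));s=(d["scene"],(315.7,273)),(d["top"],(188.85,173.85))
print(tri(w,*s), tri(w,s[0]),tri(w,s[1]), onz(*w,.148))
for u,v in((104,0),(588,0),(188,583),(626,535)): print(onz(c,(214+u/6-.4,62+v/6-.4),.068))
E
python3 to.py .5665 .1955 .22 .5665 .1955 .116
```

```text
(array([0.56617707, 0.19492544, 0.14792285]), [np.float64(1.9081433309824378), np.float64(1.0894880721048268), np.float64(0.8360965699416729)]) (array([0.56599368, 0.19533918, 0.14823685]), [np.float64(1.4926653335771725), np.float64(1.4926653335773206)]) (array([0.56562164, 0.19514703, 0.14897651]), [np.float64(1.3589516731493834), np.float64(1.3589516731492142)]) [0.56481337 0.19625875 0.148     ]
[0.53481379 0.25477062 0.068     ]
[0.6119166  0.23170741 0.068     ]
[0.51722603 0.15915215 0.068     ]
[0.59622146 0.14462026 0.068     ]
13.7 pos [0.5446 0.1167 0.2185] y ang -16.68393592458103 z [ 0.0001 -0.0001 -1.    ] F [0.0831 0.0992 0.635 ] w 0.6504827375348127 g 0.0
units [ 0.109  -0.0022 -0.002 ]
units [ 0.109  -0.0022  0.1367]
```

Call:
move_arm(
  motion=[
    [[0.012,-0.0003,0],[0,0,0],0.3],
    [[0.022,-0.0006,0],[0,0,0],0.3],
    [[0.026,-0.0006,0],[0,0,0],0.3],
    [[0.026,-0.0006,0],[0,0,0],0.3],
    [[0.016,-0.0004,0],[0,0,0],0.3],
    [[0.006,-0.0002,0],[0,0,0],0.3],
    [[0,0,0],[0,0,0],0.3],
    [[0,0,0],[0,0,0],0.3],
  ],
)

```text
clock: 14.5
position: [0.5657, 0.1958, 0.2185]
ee_rot: [0.802, 0.598, -0.0, 0.0]
ft_force: [0.2, 0.7, -0.2]
grip_width: 0.65
grasp_force: 0.0
```

```bash
python3 to.py .566 .195 .116; python3 - <<'E'
from h import *
from workcell import vision
c=vision.camera("wrist");pickle.dump(c,open("w5.pkl","wb"))
print(proj(c,[[.566,.195,.148]])[0])
im=c["pixels"].astype(int).max(2)[120:330,180:380]
m=(im<95).astype(np.uint8);n,l,st,ce=cv2.connectedComponentsWithStats(m)
for i in range(1,n):
    if st[i,4]>300: print(st[i],ce[i]+[180,120])
E
```

```text
14.5 pos [0.5657 0.1958 0.2185] y ang -16.60000498391148 z [ 0.0001 -0.0004 -1.    ] F [ 0.2282  0.688  -0.185 ] w 0.6503377045977544 g 0.0
units [-0.0008  0.0007  0.1366]
[280.78702388 210.92062899]
[ 84  62  31  42 482] [276.60580913 201.21576763]
[   0  135   48   75 2693] [204.66914222 295.6464909 ]
[ 146  134   54   76 2862] [352.53633823 295.58001398]
```

```bash
python3 - <<'E'
from h import *
c=pickle.load(open("w5.pkl","rb"));p=c["pixels"].astype(int)
g=cv2.cvtColor(c["pixels"],cv2.COLOR_RGB2GRAY).astype(int)
for y in range(184,232,6): print(y,g[y,250:312:2])
for y in (262,270,280): print(y,g[y,205:350:3])
E
```

```text
184 [214 216 218 216 213 218 206 182 118 119 122 117  83  75  75  73  71 114
 211 221 220 220 217 216 221 222 233 232 232 233 233]
190 [210 216 216 219 214 216 218 218 218 216 222 123  79  73  53  50  73  69
 125 220 222 220 218 218 219 222 222 223 220 221 227]
196 [209 216 216 218 216 216 217 219 135  85 108  39  57  76  83  81  75  54
  41  72  95 173 219 218 219 222 223 223 221 222 222]
202 [209 212 217 217 219 216 218 182  65  93  94  94  95  98  99  97  96  98
 100  99  99  71 222 219 219 222 223 224 224 222 222]
208 [210 209 215 218 219 217 218  73  90  92  93  94  95  97  98  99  96  97
  97  98 103  97  90 221 219 221 223 223 224 222 223]
214 [215 208 193 168 219 219 217 175  89  90  93  92  92  95  97  95  96  96
  96  97  97  97 170 221 220 221 190  86  98 101  99]
220 [215 131  92  97  98  98 167 219 219 164  91  91  90  91  95  94  94  91
  93  94 164 224 225 223 221 220 224 224 202 180 197]
226 [201 214 210 202 208 219 220 220 214 205 196 186 175 165 154 142 130 126
 136 130 143 141 140 139 148 148 143 140 146 152 144]
262 [130 123  71  70  69  15  10  11 145 148 148 146 135 145 144 140 135 142
 144 143 147 147 150 143 141 152 153 144 150 142 143 146 148 147 149  76
  79  81  81  81  82  94  71  13  11  60  70  70  92]
270 [ 51  72  70  69  12  15  15  13 143 138 149 148 145 137 146 146 140 136
 143 145 145 150 147 149 144 140 148 154 145 149 142 146 147 151 149 146
  75  94  84  84  84  84  44  12  16  13  59  71  70]
280 [ 69  70  61  13  12   9  13  11 131 146 138 144 150 147 141 136 149 142
 136 145 144 144 146 149 150 145 142 138 153 146 149 143 147 148 153 149
 126 102 189 190 191 192   9  10  14  11  13  23  71]
```

Head centre in the wrist picture is at column 279.3, in line with where the gripped bottle appeared (about 279–280), so the tool is centred within about 1 mm. Descending.

Call:
move_arm(
  motion=[
    [[-0.0005,0,0.01],[0,0,0],0.3],
    [[0,0,0.018],[0,0,0],0.3],
    [[0,0,0.022],[0,0,0],0.3],
    [[0,0,0.022],[0,0,0],0.3],
    [[0,0,0.022],[0,0,0],0.3],
    [[0,0,0.018],[0,0,0],0.3],
    [[0,0,0.013],[0,0,0],0.3],
    [[0,0,0.008],[0,0,0],0.3],
    [[0,0,0.0035],[0,0,0],0.3],
    [[0,0,0],[0,0,0],0.3],
    [[0,0,0],[0,0,0],0.3],
  ],
)

```text
clock: 15.65
position: [0.5658, 0.1964, 0.1166]
ee_rot: [0.801, 0.598, 0.0, 0.0]
ft_force: [0.3, -0.3, -0.2]
grip_width: 0.648
grasp_force: 0.0
```

Call:
move_arm(
  motion=[
    [[0,0,0],[0,0,0],0.1],
    [[0,0,0],[0,0,0],-0.05],
    [[0,0,0],[0,0,0],-0.15],
    [[0,0,0],[0,0,0],-0.2],
    [[0,0,0],[0,0,0],-0.25],
  ],
  newtons=20,
)

```text
clock: 16.15
position: [0.5654, 0.1963, 0.1161]
ee_rot: [0.801, 0.598, 0.0, -0.0]
ft_force: [0.9, -0.3, -0.6]
grip_width: 0.374
grasp_force: 0.0
```

Call:
move_arm(
  motion=[
    [[0,0,0],[0,0,0],-0.3],
    [[0,0,0],[0,0,0],-0.34],
    [[0,0,0],[0,0,0],-0.37],
  ],
)

```text
clock: 16.45
position: [0.5655, 0.1963, 0.1161]
ee_rot: [0.801, 0.598, 0.0, -0.0]
ft_force: [0.0, 1.2, 0.8]
grip_width: 0.317
grasp_force: 8.8
```

Call:
move_arm(
  motion=[
    [[0,0,0],[0,0,0],-0.4],
    [[0,0,0],[0,0,0],-0.43],
    [[0,0,0],[0,0,0],-0.46],
  ],
)

```text
clock: 16.75
position: [0.5655, 0.1964, 0.1162]
ee_rot: [0.801, 0.598, 0.0, -0.0]
ft_force: [-0.6, 0.3, 2.8]
grip_width: 0.308
grasp_force: 19.6
```

Lateral force is under 1 N, so the grip is centred. Firming it up, then a slow lift.

Call:
move_arm(
  motion=[
    [[0,0,0],[0,0,0],-0.6],
    [[0,0,0],[0,0,0],-0.6],
    [[0,0,0],[0,0,0],-0.6],
    [[0,0,-0.002],[0,0,0],-0.6],
    [[0,0,-0.003],[0,0,0],-0.6],
    [[0,0,-0.003],[0,0,0],-0.6],
    [[0,0,0],[0,0,0],-0.6],
  ],
  newtons=35,
)

```text
clock: 17.45
position: [0.5653, 0.1963, 0.1221]
ee_rot: [0.801, 0.598, -0.0, -0.0]
ft_force: [-0.4, -0.4, -3.3]
grip_width: 0.294
grasp_force: 34.6
```

Call:
move_arm(
  motion=[
    [[0,0,-0.003],[0,0,0],-0.6],
    [[0,0,-0.005],[0,0,0],-0.6],
    [[0,0,-0.005],[0,0,0],-0.6],
    [[0,0,-0.005],[0,0,0],-0.6],
    [[0,0,-0.005],[0,0,0],-0.6],
    [[0,0,-0.005],[0,0,0],-0.6],
    [[0,0,-0.003],[0,0,0],-0.6],
    [[0,0,-0.0015],[0,0,0],-0.6],
    [[0,0,0],[0,0,0],-0.6],
    [[0,0,0],[0,0,0],-0.6],
    [[0,0,0],[0,0,0],-0.6],
    [[0,0,0],[0,0,0],-0.6],
  ],
)

```text
clock: 18.65
position: [0.5654, 0.1963, 0.1463]
ee_rot: [0.801, 0.598, -0.0, -0.0]
ft_force: [-0.2, 0.3, -3.2]
grip_width: 0.298
grasp_force: 34.6
```

```bash
python3 to.py .5655 .1964 .147; python3 - <<'E'
from h import *
from workcell import vision
s=vision.camera("scene"); crop(s,"s9",200,150,160,150,5-1)
E
```

```text
18.65 pos [0.5654 0.1963 0.1463] y ang -16.541708214332655 z [-0.0002 -0.     -1.    ] F [-0.1847  0.3019 -3.2173] w 0.29788560370564415 g 34.61260378360748
units [ 0.0002  0.0001 -0.0009]
```

View pics/s9.png

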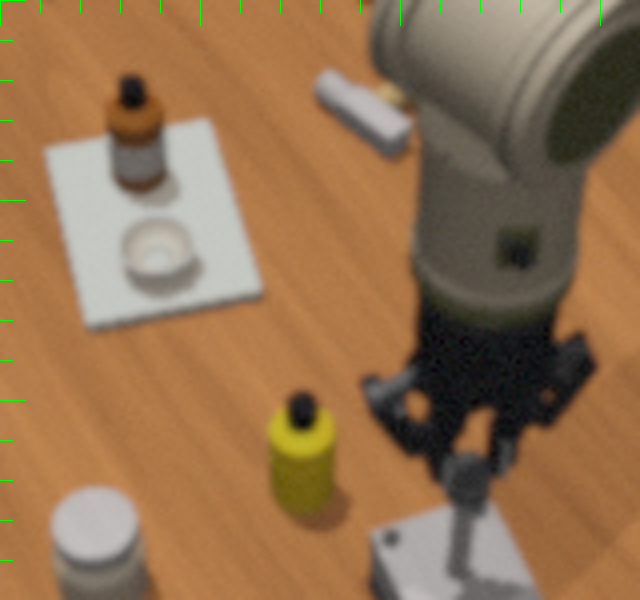

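The amber bottle stands on the board at (137,140), clear of the dish at (158,255). The punch head is gripped at (465,480), with its stem rising straight from the cutter at (460,570). The lift is 30 mm, the load is 3.2 N and there is almost no side force. Handing in.

```bash
python3 -c "
from workcell import order
print(order.hand_in())"
```

```text
the job is handed in; nothing more can be done
None
```

The oil bottle stands free and upright on the white soldering board, clear of the dish. The headed punch is held by its head, still and upright, about 30 mm up in its guide. The job is handed in; the call returned no verdict.

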